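Set the dust extractor to speed five and start it

ROBOT

A 6-joint arm with a two-finger parallel gripper is mounted at the origin on the work surface. World frame = base frame: x ahead of the robot, y to its left, z up, the work surface at z = 0. Lengths are in m, angles in degrees, forces in N, time in s.
With the tool pointing down it reaches from about 0.325 to 0.85 m from the base axis. Payload 15.5 kg.
Tool frame: the origin (TCP) lies midway between the tips of the shut fingers; the grasp point (between the pads) lies behind it (manip.tcp_to_grasp is the x of the grasp point in the tool frame, in m); x points along the fingers, z is the direction in which the jaws open and shut, and the axes are right-handed (so a half turn about x gives the same grasp; the last joint's range is limited). The gripper opens to 91 mm and grips with 3 to 60 N. Pads are 32 mm wide; open, the fingers measure 118 mm over their backs; the gripper's body (76 mm by 178 mm) begins 60 mm behind the grasp point.
Start: joints at [-80.472, 28.281, 77.091, -0, 74.628, -5.472], TCP at [0.162, -0.604, 0.214] pointing down, gripper open.
Joint ranges: [-166.48, 166.48], [-47.26, 123.95], [12.59, 153.08], [-70.14, 250.14], [6.76, 159.57], [-176.63, 176.63]. Speed limits (degrees/s): [108.29, 108.29, 147.25, 172.46, 172.46, 172.46].

INTERFACE

Orientations are given as a 3x3 rotation matrix whose columns are the frame's x, y, z axes.
In Python, from workcell import manip gives the robot as it stands.
- The arm moves only by the tool servo_tool, never from a script. Its argument "motion" is a list of rows, each a list of 7 numbers: the shift along the tool's x, y, z in mm, then the turn, a rotation vector about the tool's x, y, z in rad, then the finger opening in mm, from 0 to 91.2. In form: [[x, y, z, ax, ay, az, fingers], ...]. A call has 1 to 20 rows; each row shifts and turns the pose as measured when the row begins, along the tool's axes as they then stand; what a row does not reach is not made up. A row lasts 1/12 s, in which the tool goes at most 41.7 mm and 7.16 degrees, less where a joint would pass 70% of its speed; a pose out of reach is approached as far as the arm can. A call with a gripper value outside its range is refused whole. The fingers move at their own pace and stop on an object; "grip_force" is the grip in N (left out, the last holds). Time passes only in rows, so rows that do not move let the fingers close. It gives the time, the measured TCP pose, the force and the opening at its end, in the units of the state.
- manip.sense(): the state, without advancing time (a new reading comes with each control period).
- manip.camera(name): name is "scene" or "top" or "wrist"; returns a dict with "color" (420x560x3 uint8, blue, green, red), "z_map" (420x560 float32, m along the optical axis (not along the pixel's ray), 0 where there is no reading), "K" (3x3 intrinsics, pixels), "view" (4x4, takes a point from world to camera coordinates). Camera axes: x right, y down, z forward; pixel columns grow to the right and rows downward; lengths in m; the calibration is good to about 2 mm. A picture is of the moment at which its call begins.
- manip.close_job(): hands the job in, once; it reports no verdict.
The state is a dict: "t": time; "joint_positions": joint angles; "qd": joint speeds; "joint_efforts": joint torques, N m; "ee_pos": TCP position; "tcp_rot": TCP orientation; "ft_force": force on the tool from outside, world axes, zero at the start; "ft_torque": the same for the moment, N m; "finger_gap": opening from 0.0 (shut) to 1.0 (fully open).
Only numpy, scipy, OpenCV 4.12 (cv2) and the standard library are available. Lean on these libraries where they do the work, as an engineer would, in place of code of your own. Each camera call takes 0.05 s, during which the arm holds its last target.

TASK

Get the bench dust extractor running for sanding lacquerware: with a fingertip, push the pointer of its speed selector clockwise, click by click, to speed 5, the fifth bar after the off ring, and leave it resting in that click; then press the green start button fully down and let it come up again. Only push the selector, gently: do not pinch it. Do not press the red stop button or start the extractor at any other speed, and leave the vase, the lidded pot and the leaf box standing where they are.

Things in the scene. Friction and masses are not known exactly. Their poses are not given: they have to be found in the camera images.
- extractor: bench dust extractor, fixed: blue steel box 200 (x) x 270 (y) x 95 mm high, intake grille on its front (-x), a 60 mm hose spigot at the rear (+x). Origin at the centre of its underside, on the work surface; x to the rear, y to the left seen from the front, z up. Controls on the flat top: selector axis at x 20, y 55 mm; green start button at x -45, y -82 mm; red stop button at x 22, y -82 mm
- selector (a joint): angle of the speed selector, rad, growing clockwise seen from above. Clicks every 30 degrees (0.5236): 0 = off, then speeds 1 to 6; speed 5 = 2.618. Starts at off, 1 or 2; end stops just beyond off and 6. Let go between two clicks it snaps to the nearer one. Pushing over a click takes about 0.1 N m (3 N at 35 mm from the axis)
- scale (a point): centre of the selector's light grey scale plate (128 mm diameter, 2 mm proud of the top), 97 mm above the work surface; axes as the extractor's. Black marks at 56 mm radius: a ring (off) towards +y, then clockwise every 30 degrees the bars of speeds 1 to 6, each wider than the last: speed 3 towards +x, speed 6 towards -y
- selector_axis (a point): on the selector's vertical axis at the top of its handle, 126 mm above the work surface; its x axis runs along the pointer, z up. The black handle is an upright bar 11 mm wide, from 102 to 126 mm above the work surface; the pointer end reaches 46 mm from the axis, the tail end 20 mm; round hub of 16 mm radius. A white line on top runs from the hub to the pointer end
- selector_tip (a point): middle of the end face of the pointer, 46 mm from the selector's axis, 114 mm above the work surface
- start_button (a joint): travel of the green start button, m: 0 up, 0.006 fully down; a spring brings it back up; fully down takes 5 N
- start_button_top (a point): centre of the top of the green start button, 28 mm in diameter
- stop_button (a joint): travel of the red stop button, m: 0 up, 0.006 fully down; not to be pressed
- stop_button_top (a point): centre of the top of the red stop button, 28 mm in diameter, 67 mm behind the start button
- vase: loose yellow lacquer vase with a black band, 52 mm across, 72 mm tall, standing on the work surface left of the extractor; origin at the centre of its foot; leave it alone
- pot: loose black lacquer pot with a yellow band and a lid with a small finial, 45 mm across, 50 mm tall, standing on the extractor's top near its rear right corner; origin at the centre of its foot; leave it alone
- leaf_box: loose orange box of gold leaf with a yellow lid, 72 x 72 x 31 mm, lying on the work surface right of the extractor; origin at the centre of its underside; leave it alone

How it is judged (in metres and radians):
On the way, in this order (a step that is already met when the one before it is completed fails the run):
1. the selector rests in the click of speed 5 (value of joint selector between 2.498 and 2.738 rad and contact force between the fingers and selector below 0.2 N), for 0.3 s.
2. the green start button is pressed fully down (value of joint start_button above 0.0048 m), for 0.05 s.
At the end, for the whole second after the job is handed in: The selector rests in the click of speed 5 (2.618 rad, within 0.12), the start button has been pressed and is up again, the stop button is up, and vase, pot and leaf box stand within 15 mm of where they were, upright (value of joint selector between 2.498 and 2.738 rad and value of joint each of start_button, stop_button below 0.0015 m and distance of each of vase, pot, leaf_box from where it was at the start of the episode below 0.015 m and angle between each of vase, pot's own z axis and vertical below 0.15 rad); the robot touches nothing.
It fails at once if the start button is pressed (more than 3 mm) while the selector is not at speed 5 (value of joint start_button above 0.003 m and (value of joint selector below 2.418 rad or value of joint selector above 2.818 rad)).
It fails at once if the red stop button is pressed (more than 3 mm) (value of joint stop_button above 0.003 m).
It fails at once if the selector is pinched or forced (more than 20 N) (contact force between the fingers and selector above 20 N).
It fails at once if the vase, the pot or the leaf box is pushed or lifted more than 20 mm (distance of any of vase, pot, leaf_box from where it was at the start of the episode above 0.02 m).
It also fails if it takes over 42 s, if anything falls off the work surface, if the arm or the gripper's body presses on something with over 40 N, if the wrist force passes 120 N, or if a joint passes its speed limit or range.

## Working session

There is one attempt and no reset: what is moved stays moved. The work goes in short steps, Python scripts to look and compute and a tool call to move; the robot and the scene stay as the last step left them, time stands still between calls to the robot, and variables do not carry over. Pictures are saved under pics/ and viewed, and the job is handed in when it is done.

Besides the shell and the picture viewer there is one more tool, called as name([rows], argument=value, ...), one row to a line, values as JSON. servo_tool: Moves the arm, as the interface text tells. Its arguments: {"type":"object","properties":{"motion":{"type":"array","items":{"type":"array","items":{"type":"number"}}},"grip_force":{"type":"number"}},"required":["motion"]}

```bash
mkdir -p pics; python3 - <<'E'
from workcell import manip
import cv2,numpy as np
s=manip.sense()
for k in ("t","ee_pos","tcp_rot","ft_force","finger_gap"): print(k,s[k])
print(manip.tcp_to_grasp)
for n in ("scene","top"):
    c=manip.camera(n); cv2.imwrite(f"pics/{n}1.png",c["color"]); np.savez(f"{n}1.npz",**c)
    print(n,c["K"].tolist(),np.round(c["view"],4).tolist())
E
```

```text
t 0.0
ee_pos [ 0.16169556 -0.60334195  0.21335367]
tcp_rot [[-2.01964620e-04  9.65920646e-01  2.58838300e-01]
 [ 1.16080962e-03  2.58838357e-01 -9.65919954e-01]
 [-9.99999306e-01  1.05380332e-04 -1.17352617e-03]]
ft_force [-0.61211283 -0.56281083  0.05831091]
finger_gap 1.0002133992719897
-0.0188
scene [[497.2973324785733, 0.0, 279.4181907893703], [0.0, 497.2973324785733, 216.49442551033016], [0.0, 0.0, 1.0]] [[-0.1783, 0.984, 0.005, 0.0652], [0.7601, 0.141, -0.6344, -0.3772], [-0.6249, -0.1093, -0.773, 1.2938], [0.0, 0.0, 0.0, 1.0]]
top [[527.2299756001344, 0.0, 272.14563654208223], [0.0, 527.2299756001344, 213.39322029181642], [0.0, 0.0, 1.0]] [[0.0272, -0.9995, 0.0131, 0.0043], [-0.9911, -0.0287, -0.1298, 0.5919], [0.1301, -0.0095, -0.9915, 1.1642], [0.0, 0.0, 0.0, 1.0]]
```

View pics/scene1.png

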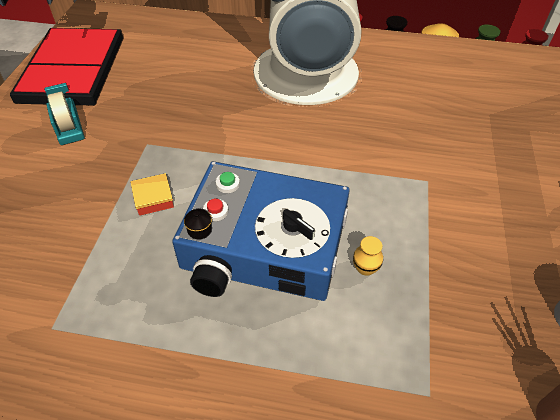

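View pics/top1.png

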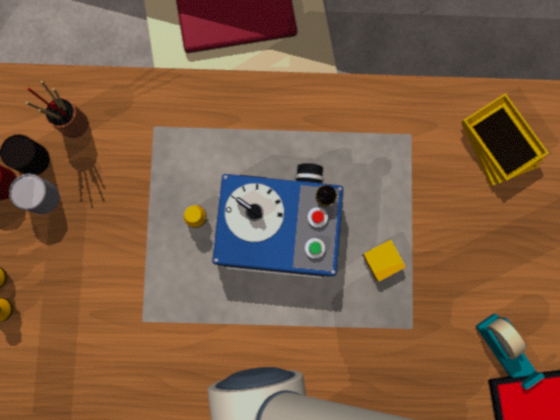

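The scene view shows the extractor with its dial at (292,228). In the top view the dial is at (254,212), green at (315,248), red at (317,217), pot at (326,194), vase at (195,216) and leaf box at (384,260). The pointer end is near (233,199), just clockwise of the ring at (228,209), so it appears to be at speed 1.

```bash
cat > h.py <<'E'
import numpy as np,cv2
def ray(c,uv,z):
    V=np.asarray(c["view"]);K=np.asarray(c["K"]);R=V[:3,:3];o=-R.T@V[:3,3]
    d=R.T@np.linalg.solve(K,[uv[0],uv[1],1.]); return o+d*(z-o[2])/d[2]
def proj(c,p):
    V=c["view"];q=c["K"]@(V[:3,:3]@p+V[:3,3]); return q[:2]/q[2]
def blobs(m,amin=30):
    n,l,st,ce=cv2.connectedComponentsWithStats(m.astype(np.uint8))
    return [(int(st[i,4]),ce[i].round(2),l==i) for i in range(1,n) if st[i,4]>amin]
E
python3 - <<'E'
from h import *
for n in ("scene","top"):
    c=dict(np.load(n+"1.npz")); im=c["color"]; hsv=cv2.cvtColor(im,cv2.COLOR_BGR2HSV); H,S,V=cv2.split(hsv)
    g=[slice(150,300),slice(120,400)] if n=="scene" else [slice(165,290),slice(180,410)]
    roi=np.zeros(H.shape,bool); roi[tuple(g)]=1
    masks={"green":(H>45)&(H<85)&(S>120)&(V>60),"red":((H<5)|(H>174))&(S>150)&(V>80),"blue":(H>100)&(H<125)&(S>120)&(V>50),"white":(S<60)&(V>170)}
    for k,m in masks.items():
        for a,ce,l in blobs(m&roi,25):
            zz=c["z_map"][l]; 
            V4=c["view"]
            ys,xs=np.nonzero(l&(c["z_map"]>0)); z=c["z_map"][ys,xs]
            P=np.linalg.inv(c["K"])@np.vstack([xs,ys,np.ones_like(xs)])*z
            W=(V4[:3,:3].T@(P-V4[:3,3:4])).T
            print(n,k,a,ce,"med",np.round(np.median(W,0),4),"z pct",np.round(np.percentile(W[:,2],[10,90]),4))
            hull=cv2.convexHull(np.column_stack([xs,ys]).astype(np.int32))
            if k=="white" and a>500:
                e=cv2.fitEllipse(hull); print("  ell",e, ray(c,e[0],.097).round(4))
            if k=="blue" and a>1500:
                pass
            if k in("green","red"):
                e=cv2.fitEllipse(hull); print("  ell",np.round(e[0],1),np.round(e[1],1), ray(c,e[0],np.percentile(W[:,2],70)).round(4))
for n,r in (("scene",(150,300,170,390)),("top",(165,285,180,410))):
    im=dict(np.load(n+"1.npz"))["color"][r[0]:r[1],r[2]:r[3]]
    cv2.imwrite(f"pics/{n}crop.png",cv2.resize(im,None,fx=3.4,fy=3.4,interpolation=cv2.INTER_CUBIC))
E
```

```text
scene green 163 [226.77 178.48] med [ 0.5167 -0.0688  0.1159] z pct [0.1108 0.1179]
  ell [226.8 178.5] [13.6 14.7] [ 0.5169 -0.0686  0.1165]
scene red 195 [214.48 205.79] med [ 0.5826 -0.074   0.1157] z pct [0.1109 0.1175]
  ell [214.5 205.7] [15.  15.9] [ 0.583  -0.0736  0.1165]
scene red 231 [155.17 207.66] med [ 0.5242 -0.2203  0.0119] z pct [0.004 0.019]
  ell [155.7 207.4] [ 7.7 46.2] [ 0.526  -0.2179  0.0153]
scene blue 8317 [274.3  235.04] med [0.6385 0.0244 0.0937] z pct [0.0462 0.0958]
scene blue 183 [198.82 189.48] med [ 0.5331 -0.1184  0.0941] z pct [0.0926 0.0958]
scene blue 53 [179.92 228.11] med [ 0.6241 -0.1254  0.0941] z pct [0.0925 0.0958]
scene white 9815 [301.07 214.68] med [0.4608 0.1569 0.0007] z pct [-0.0011  0.0025]
  ell ((272.093994140625, 227.6168212890625), (166.8621063232422, 347.7031555175781), 93.48417663574219) [0.5966 0.0288 0.097 ]
scene white 30 [135.7  172.13] med [ 4.279e-01 -3.001e-01  2.000e-04] z pct [-0.0009  0.0022]
scene white 224 [227.55 184.9 ] med [ 0.524  -0.0642  0.1059] z pct [0.0994 0.1078]
scene white 153 [220.44 212.61] med [ 0.5902
[... 1302 characters left out ...]
 0.1163] z pct [0.1136 0.119 ]
  ell [317.5 216.4] [11.2 11.6] [ 0.5774 -0.0752  0.1177]
top blue 4545 [261.87 230.49] med [0.5228 0.0328 0.0945] z pct [0.0916 0.0974]
top blue 279 [337.32 230.93] med [ 0.5495 -0.1208  0.0942] z pct [0.0915 0.097 ]
top white 46 [307.72 175.2 ] med [ 0.6743 -0.0548  0.081 ] z pct [0.077  0.0838]
top white 1845 [254.2  212.93] med [0.5807 0.0599 0.0967] z pct [0.094  0.0994]
  ell ((253.7352752685547, 211.9329376220703), (57.28129959106445, 57.692203521728516), 87.22248840332031) [0.5859 0.0615 0.097 ]
top white 64 [311.28 214.61] med [ 0.5835 -0.0618  0.1066] z pct [0.1033 0.1088]
top white 105 [312.5 244.7] med [ 0.5197 -0.0612  0.1062] z pct [0.103  0.1091]
```

View pics/topcrop.png

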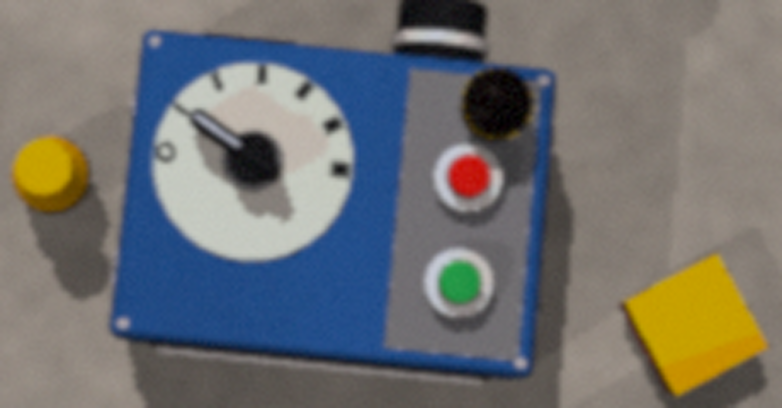

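View pics/scenecrop.png

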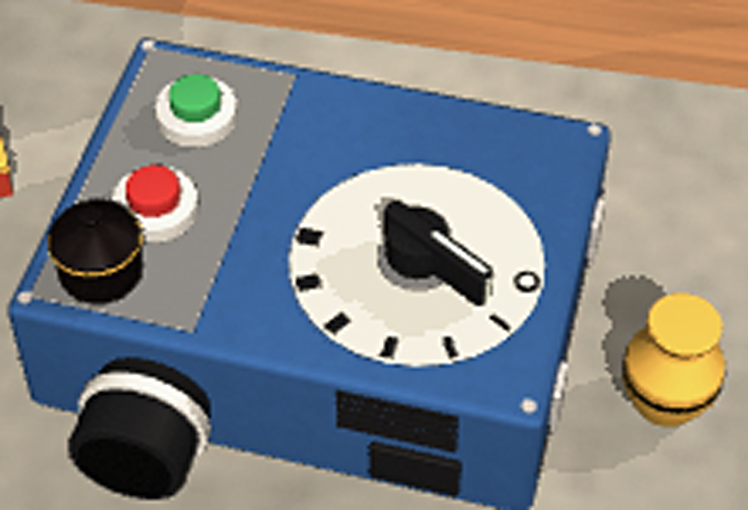

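Pointer is at speed 1. The extractor yaw is about -4.3° and the dial axis is near (0.588, 0.062). I'll shut the fingers and move across, then yaw the tool so its -y face pushes the pointer.

servo_tool([
  [0,29.6,-29,0,0,0,0],
  [0,29.6,-29,0,0,0,0],
  [0,29.6,-29,0,0,0,0],
  [0,29.6,-29,0,0,0,0],
  [0,29.6,-29,0,0,0,0],
  [0,29.6,-29,0,0,0,0],
  [0,29.6,-29,0,0,0,0],
  [0,29.6,-29,0,0,0,0],
  [0,29.6,-29,0,0,0,0],
  [0,29.6,-29,0,0,0,0],
  [0,29.6,-29,0,0,0,0],
  [0,29.6,-29,0,0,0,0],
  [0,29.6,-29,0,0,0,0],
  [0,29.6,-29,0,0,0,0],
  [0,29.6,-29,0,0,0,0],
  [0,29.6,-29,0,0,0,0],
  [0,29.6,-29,0,0,0,0],
  [0,29.6,-29,0,0,0,0],
  [0,29.6,-29,0,0,0,0],
  [0,29.6,-29,0,0,0,0],
], grip_force=15)

```text
t: 1.77
ee_pos: [0.5803, 0.1137, 0.2096]
tcp_rot: [[-0.004, 0.968, 0.249], [0.002, 0.249, -0.968], [-1.0, -0.003, -0.003]]
ft_force: [1.5, -1.0, -0.4]
finger_gap: 0.005
```

servo_tool([
  [0,0,0,-0.12,0,0,0],
  [0,0,0,-0.12,0,0,0],
  [0,0,0,-0.12,0,0,0],
  [0,0,0,-0.12,0,0,0],
  [0,0,0,-0.12,0,0,0],
  [0,0,0,-0.12,0,0,0],
  [0,0,0,-0.12,0,0,0],
  [0,0,0,-0.12,0,0,0],
  [0,0,0,-0.12,0,0,0],
  [0,0,0,-0.12,0,0,0],
  [0,0,0,-0.12,0,0,0],
  [0,0,0,-0.12,0,0,0],
  [0,0,0,-0.12,0,0,0],
  [0,0,0,-0.12,0,0,0],
  [0,0,0,-0.12,0,0,0],
  [0,0,0,-0.12,0,0,0],
  [0,0,0,-0.12,0,0,0],
  [0,0,0,-0.12,0,0,0],
  [0,0,0,-0.12,0,0,0],
])

```text
t: 3.35
ee_pos: [0.5797, 0.1235, 0.2021]
tcp_rot: [[-0.016, -0.867, 0.498], [0.002, 0.498, 0.867], [-1.0, 0.015, -0.006]]
ft_force: [0.5, 0.1, -0.5]
finger_gap: 0.005
```

```bash
python3 - <<'E'
from workcell import manip
import cv2,numpy as np
for n in ("wrist","top"):
    c=manip.camera(n); cv2.imwrite(f"pics/{n}2.png",c["color"]); np.savez(f"{n}2.npz",**c)
print(manip.sense()["ee_pos"])
E
```

```text
[0.57964682 0.12343277 0.20212915]
```

View pics/wrist2.png

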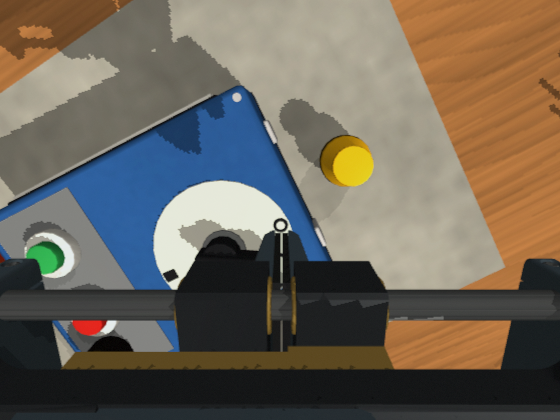

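View pics/top2.png

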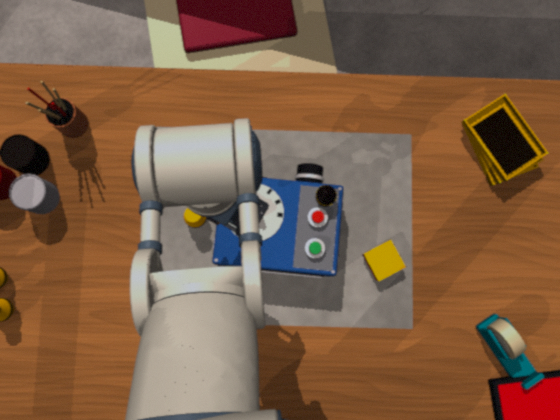

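Wrist view: the off ring is at (281,226), just beyond the shut fingertips, with the dial to the left, the vase at (347,162) and green at (45,258). In the top view the arm hides the left half of the dial.

```bash
python3 - <<'E'
from h import *
c=dict(np.load("wrist2.npz")); 
print("ring",ray(c,(281,226),.097).round(4), "expected", np.round([.588+.056*.075,.062+.056*.997],4))
im=c["color"];H,S,V=cv2.split(cv2.cvtColor(im,cv2.COLOR_BGR2HSV))
m=(S<60)&(V>150); roi=np.zeros_like(m);roi[170:300,140:300]=1
for a,ce,l in blobs(m&roi,300):
    cs=np.vstack([k for k in cv2.findContours(l.astype(np.uint8),0,1)[0]])[:,0]
    P=np.array([ray(c,p,.097)[:2] for p in cs])
    # outer rim: points ~64mm from guess
    g=np.array([.588,.062])
    for _ in range(10):
        k=np.abs(np.hypot(*(P-g).T)-.064)<.005
        Q=P[k]; d=Q-g; r=np.hypot(*d.T); J=-d/r[:,None]
        g=g+np.linalg.lstsq(J,.064-r,rcond=None)[0]
    print(a,ce,k.sum(),"centre",g.round(4),"rms",np.std(r).round(4))
gm=(H>45)&(H<85)&(S>120)&(V>60)
for a,ce,l in blobs(gm,100): print("green",a,ce,ray(c,ce,.1175).round(4))
for x in ([.588,.062,.126],[.588+.046*.5635,.062+.046*.826,.126]): print(proj(c,np.array(x)))
E
```

```text
ring [0.5922 0.1146 0.097 ] expected [0.5922 0.1178]
7306 [210.47 221.79] 258 centre [0.5875 0.0587] rms 0.001
green 805 [ 46.42 256.41] [ 0.5119 -0.0661  0.1175]
[222.14452029 263.43845301]
[278.54889151 267.54947084]
```

servo_tool([
  [8,-1.5,-1.5,0.02,-0.002,-0.004,0],
  [8,-1.5,-1.5,0.02,-0.002,-0.004,0],
  [8,-1.5,-1.5,0.02,-0.002,-0.004,0],
  [8,-1.5,-1.5,0.02,-0.002,-0.002,0],
  [8,-1,-1.5,0,0,0,0],
  [8,-1,-1.5,0,0,0,0],
  [8,0,0,0,0,0,0],
  [8,0,0,0,0,0,0],
  [8,0,0,0,0,0,0],
])

```text
t: 4.2
ee_pos: [0.5808, 0.11, 0.1226]
tcp_rot: [[0.001, -0.804, 0.595], [0.001, 0.595, 0.804], [-1.0, -0.001, 0.002]]
ft_force: [0.3, 0.4, 0.4]
finger_gap: 0.011
```

servo_tool([
  [4,0,0.5,-0.02,0,0,0],
  [4,0,0.5,-0.02,0,0,0],
  [4,0,0.5,0,0,0,0],
  [3,-2,0.5,0,0,0,0],
  [0,-2,0.5,0,0,0,0],
  [0,-2,0,0,0,0,0],
])

```text
t: 4.7
ee_pos: [0.587, 0.1092, 0.104]
tcp_rot: [[-0.001, -0.83, 0.558], [0.001, 0.558, 0.83], [-1.0, 0.001, 0.0]]
ft_force: [0.4, -0.9, 0.8]
finger_gap: 0.004
```

```bash
python3 - <<'E'
from workcell import manip
import cv2,numpy as np
for n in ("wrist","scene"):
    c=manip.camera(n); 
    im=c["color"] if n=="wrist" else cv2.resize(c["color"][150:300,170:390],None,fx=3.4,fy=3.4,interpolation=cv2.INTER_CUBIC)
    cv2.imwrite(f"pics/{n}3.png",im)
s=manip.sense();print(s["ee_pos"],s["ft_force"])
E
```

```text
[0.58720712 0.10898652 0.10418284] [-0.00444364  0.22175888 -0.30347814]
```

View pics/wrist3.png

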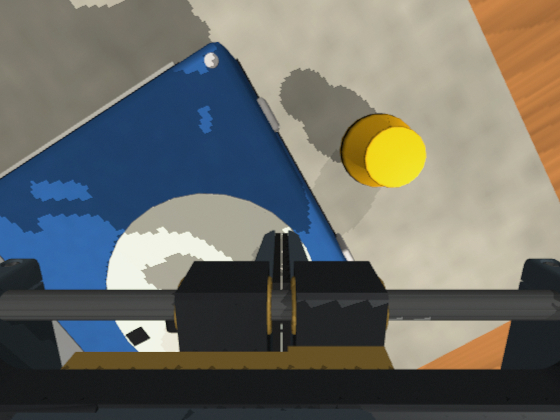

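View pics/scene3.png

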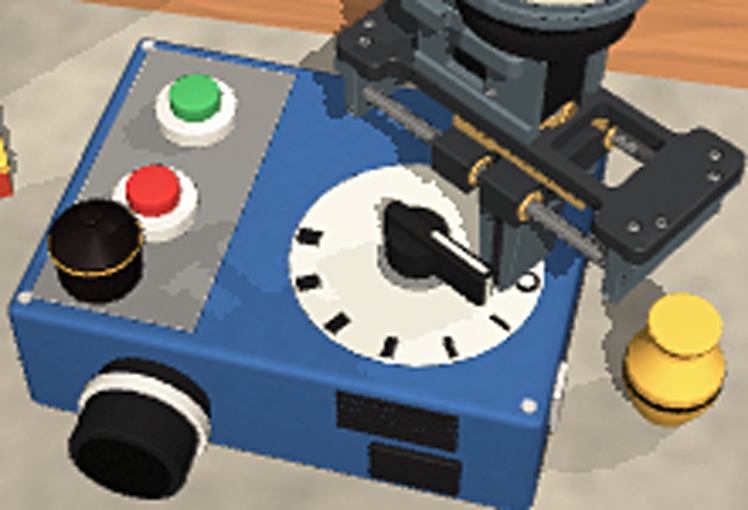

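The closed fingertip stands beside the pointer's outer half, at about (500,270) in the scene crop, roughly 6 mm from contact. Next is the arc push about the dial axis.

servo_tool([
  [0,-2,-0.5,0,0,0,0],
  [0,-2,-0.5,0,0,0,0],
  [0,-1,0,0,0,0,0],
  [0,-1.9,1.0,0.05,0,0,0],
  [0,-1.9,1.0,0.05,0,0,0],
  [0,-1.9,1.0,0.05,0,0,0],
  [0,-1.9,1.0,0.05,0,0,0],
  [0,-1.9,1.0,0.05,0,0,0],
  [0,-1.9,1.0,0.05,0,0,0],
  [0,-1.9,1.0,0.05,0,0,0],
  [0,-1.9,1.0,0.05,0,0,0],
])

```text
t: 5.72
ee_pos: [0.6075, 0.1011, 0.1053]
tcp_rot: [[-0.001, -0.533, 0.846], [0.004, 0.846, 0.533], [-1.0, 0.004, 0.001]]
ft_force: [1.0, 0.4, -0.1]
finger_gap: 0.003
```

```bash
cat > g.py <<'E'
from workcell import manip
import cv2,numpy as np,sys
c=manip.camera("scene")
cv2.imwrite(f"pics/s{sys.argv[1]}.png",cv2.resize(c["color"][150:300,170:390],None,fx=3.4,fy=3.4,interpolation=cv2.INTER_CUBIC))
s=manip.sense();R=np.array(s["tcp_rot"]);p=np.array(s["ee_pos"])
d=(p-[.588,.061,0])*1000
print("t",s["t"],"p",p.round(4),"F",np.round(s["ft_force"],1),"tool y,z rel axis",(R[:,1]@(d*[1,1,0])).round(1),(R[:,2]@(d*[1,1,0])).round(1),"theta face",(85.7-np.degrees(np.arctan2(R[1,2],R[0,2]))).round(1))
E
python3 g.py 4
```

```text
t 5.7667 p [0.6079 0.1009 0.1054] F [ 0.1 -0.1  0.2] tool y,z rel axis 23.3 38.0 theta face 53.8
```

View pics/s4.png

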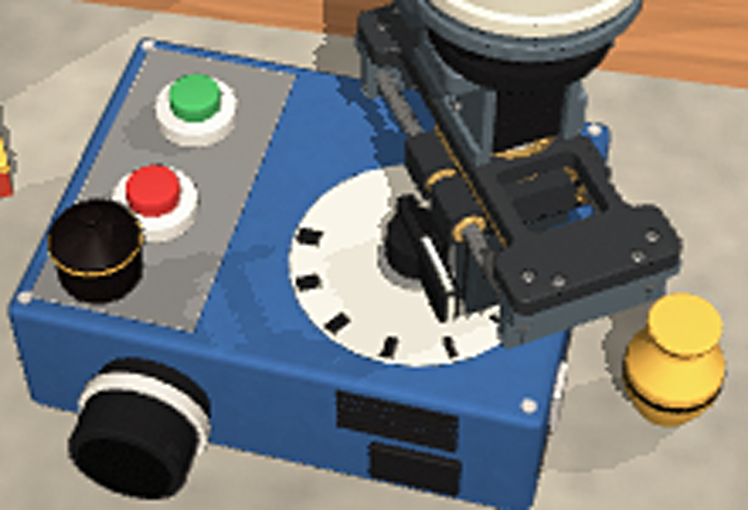

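Pointer is now at speed 2, with the finger face just behind it. Continuing.

servo_tool([
  [0,-2.2,1.0,0.05,0,0,0],
  [0,-2.2,1.0,0.05,0,0,0],
  [0,-2,1.0,0.05,0,0,0],
  [0,-1.9,1.0,0.05,0,0,0],
  [0,-1.9,1.0,0.05,0,0,0],
  [0,-1.9,1.0,0.05,0,0,0],
  [0,-1.9,1.0,0.05,0,0,0],
  [0,-1.9,1.0,0.05,0,0,0],
  [0,-1.9,1.0,0.05,0,0,0],
  [0,-1.9,1.0,0.05,0,0,0],
])

```text
t: 6.6
ee_pos: [0.6245, 0.086, 0.1061]
tcp_rot: [[0.0, -0.049, 0.999], [0.005, 0.999, 0.049], [-1.0, 0.005, 0.001]]
ft_force: [0.8, -0.7, 0.3]
finger_gap: 0.003
```

```bash
python3 g.py 5
```

```text
t 6.65 p [0.6247 0.0857 0.1061] F [-0.5 -0.5  0.5] tool y,z rel axis 23.0 37.8 theta face 83.2
```

View pics/s5.png

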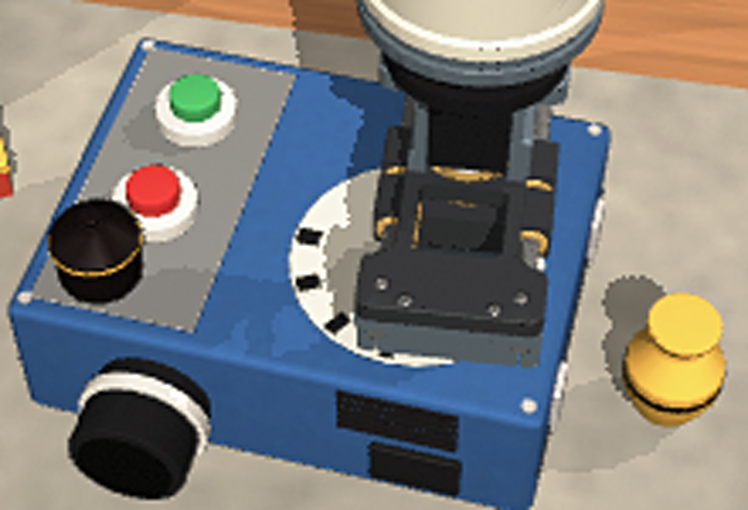

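The gripper hides the pointer here; by geometry it should be at speed 3. Next goes to speed 4.

servo_tool([
  [0,-2.2,1.0,0.05,0,0,0],
  [0,-2.2,1.0,0.05,0,0,0],
  [0,-2,1.0,0.05,0,0,0],
  [0,-1.9,1.0,0.05,0,0,0],
  [0,-1.9,1.0,0.05,0,0,0],
  [0,-1.9,1.0,0.05,0,0,0],
  [0,-1.9,1.0,0.05,0,0,0],
  [0,-1.9,1.0,0.05,0,0,0],
  [0,-1.9,1.0,0.05,0,0,0],
  [0,-1.9,1.0,0.05,0,0,0],
])

```text
t: 7.48
ee_pos: [0.6319, 0.0652, 0.1067]
tcp_rot: [[0.003, 0.438, 0.899], [0.007, 0.899, -0.438], [-1.0, 0.008, -0.0]]
ft_force: [-0.2, -0.5, 0.5]
finger_gap: 0.009
```

```bash
python3 g.py 6;python3 - <<'E'
from workcell import manip
import cv2
cv2.imwrite("pics/w6.png",manip.camera("wrist")["color"]);cv2.imwrite("pics/t6.png",cv2.resize(manip.camera("top")["color"][165:285,180:410],None,fx=3.4,fy=3.4))
E
```

```text
t 7.5333 p [0.632  0.0648 0.1067] F [ 0.2 -0.6  0.8] tool y,z rel axis 22.9 37.8 theta face 111.9
```

View pics/s6.png

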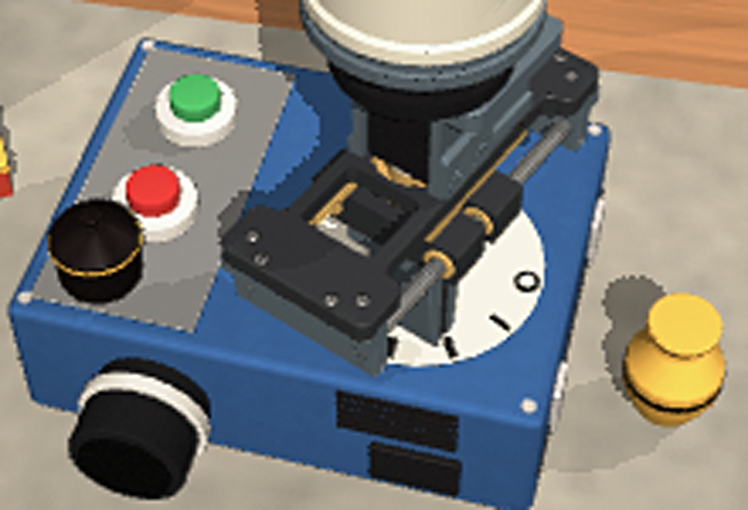

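View pics/w6.png

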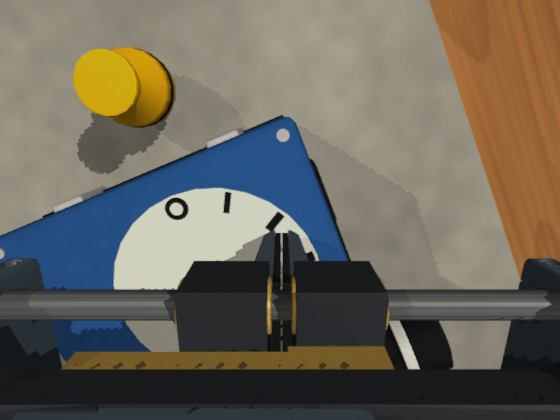

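View pics/t6.png

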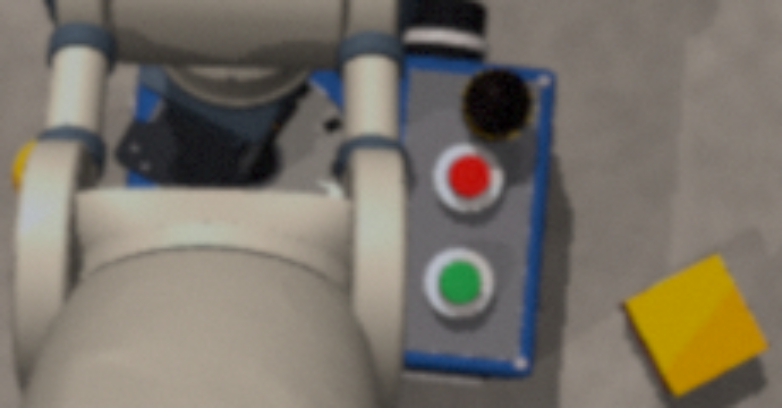

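servo_tool([
  [0,-2.2,1.0,0.05,0,0,0],
  [0,-2.2,1.0,0.05,0,0,0],
  [0,-2,1.0,0.05,0,0,0],
  [0,-1.9,1.0,0.05,0,0,0],
  [0,-1.9,1.0,0.05,0,0,0],
  [0,-1,0.5,0.026,0,0,0],
  [0,-1,0.5,0.026,0,0,0],
  [0,-1,0.5,0.026,0,0,0],
  [0,-1,0.5,0.026,0,0,0],
  [0,-1,0.5,0.026,0,0,0],
  [0,-1,0.5,0.026,0,0,0],
  [0,-1,0.5,0.026,0,0,0],
  [0,-1,0.5,0.026,0,0,0],
  [0,-1,0.5,0.026,0,0,0],
  [0,-1,0.5,0.026,0,0,0],
])

```text
t: 8.88
ee_pos: [0.6277, 0.0441, 0.1072]
tcp_rot: [[0.006, 0.819, 0.574], [0.007, 0.574, -0.819], [-1.0, 0.009, -0.003]]
ft_force: [-0.1, -0.5, -0.4]
finger_gap: 0.004
```

```bash
python3 g.py 7
```

```text
t 8.9333 p [0.6276 0.044  0.1072] F [ 1.  -0.3  0. ] tool y,z rel axis 22.8 36.6 theta face 140.8
```

View pics/s7.png

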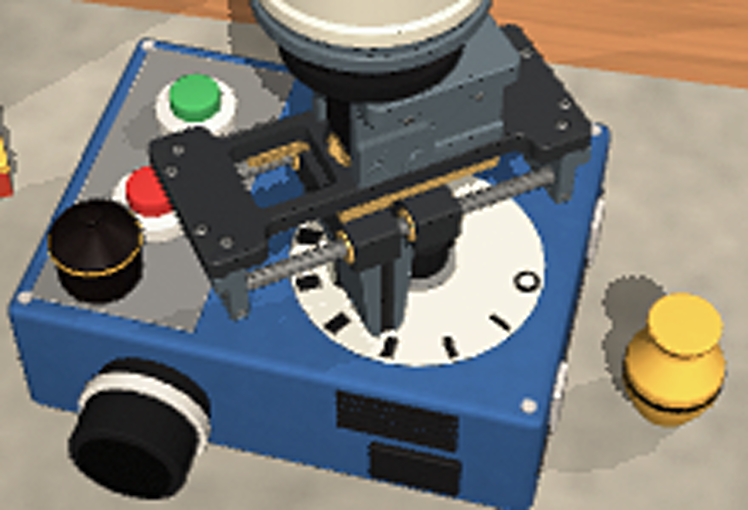

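servo_tool([
  [0,3,0,0,0,0,0],
  [0,3,0,0,0,0,0],
  [0,3,0,0,0,0,0],
  [-10,2,0,0,0,0,0],
  [-10,0,0,0,0,0,0],
  [-10,0,0,0,0,0,0],
  [-10,0,0,0,0,0,0],
  [-10,0,0,0,0,0,0],
  [-10,0,0,0,0,0,0],
  [0,-21,3,0,0,0,0],
  [0,-21,3,0,0,0,0],
  [0,-21,3,0,0,0,0],
  [0,-21,3,0,0,0,0],
  [0,-21,3,0,0,0,0],
  [0,-21,3,0,0,0,0],
  [0,-21,3,0,0,0,0],
  [0,-21,3,0,0,0,0],
])

```text
t: 10.35
ee_pos: [0.5132, -0.0679, 0.181]
tcp_rot: [[0.017, 0.815, 0.579], [0.006, 0.579, -0.815], [-1.0, 0.017, 0.005]]
ft_force: [-0.5, -1.1, 0.4]
finger_gap: 0.006
```

```bash
python3 g.py 8;python3 - <<'E'
from workcell import manip
import cv2,numpy as np
for n in("wrist","top"):
    c=manip.camera(n);np.savez(n+"8.npz",**c);cv2.imwrite(f"pics/{n}8.png",c["color"])
E
```

```text
t 10.4 p [ 0.5104 -0.0697  0.1809] F [-1.2 -0.9 -0.3] tool y,z rel axis -138.9 61.8 theta face 140.4
```

View pics/s8.png

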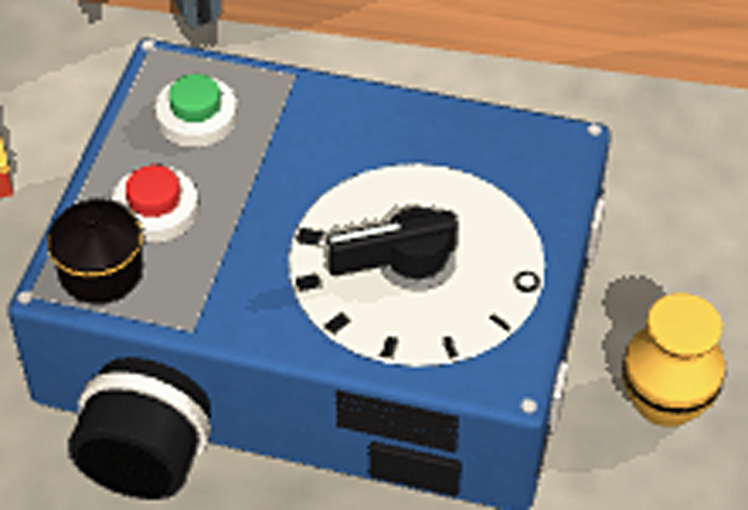

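View pics/wrist8.png

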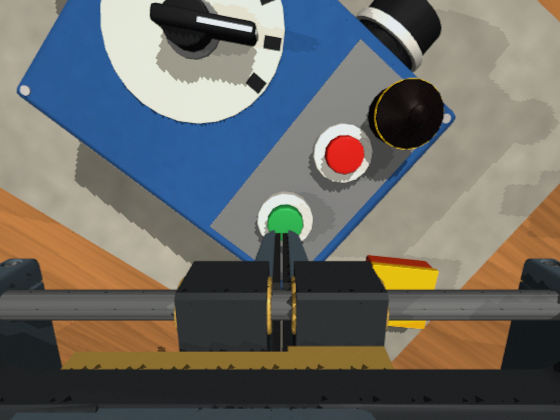

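Scene crop: the pointer tip at (330,250) points towards the second-to-last bar. Wrist view: the white line ends at (255,30) beside the bar at (272,43), and the last bar is at (256,83), so this looks like speed 5. I'll check the angle and button position numerically.

```bash
python3 - <<'E'
from h import *
from workcell import manip
import numpy as np
cs={n:dict(np.load(n+"8.npz")) for n in("wrist","top")}
cs["scene"]=manip.camera("scene")
rois={"wrist":(8,45,188,262),"top":(200,235,235,285),"scene":(214,225,265,290)}
for n,c in cs.items():
    im=c["color"];H,S,V=cv2.split(cv2.cvtColor(im,cv2.COLOR_BGR2HSV))
    r=rois[n]
    if n=="wrist":
        m=np.zeros(H.shape,bool);m[r[0]:r[1],r[2]:r[3]]=(V>150)[r[0]:r[1],r[2]:r[3]]
        for a,ce,l in blobs(m,30):
            ys,xs=np.nonzero(l);P=np.array([ray(c,q,.126)[:2] for q in zip(xs,ys)])
            vx,vy,x0,y0=cv2.fitLine(P.astype(np.float32)*1000,2,0,.01,.01).ravel()
            h=np.degrees(np.arctan2(vy,vx)); print(n,a,ce,"heading",h,h+180,"theta",85.7-h, "centre",P.mean(0))
    g=blobs((H>45)&(H<85)&(S>120)&(V>60),40)
    for a,ce,l in g: print(n,"green",a,ce,ray(c,ce,.1165).round(4))
c=cs["wrist"]
for nm,uv in(("b5",(272,43)),("b6",(256,83))):
    p=ray(c,uv,.097)[:2]-[.588,.061]; print(nm,85.7-np.degrees(np.arctan2(p[1],p[0])))
s=manip.sense();print(s["ee_pos"],s["t"])
E
```

```text
wrist 621 [244.84  16.92] heading -77.17819 102.82181 theta 162.87819 centre [0.60903741 0.02618322]
wrist 306 [223.92  23.97] heading -64.58389 115.41611 theta 150.28389 centre [0.59837019 0.03454351]
wrist green 847 [284.82 220.09] [ 0.5149 -0.0711  0.1165]
scene green 41 [490.93  28.76] [-0.0902  0.4407  0.1165]
scene green 163 [226.77 178.48] [ 0.5169 -0.0687  0.1165]
b5 152.03998560604356
b6 180.83342012574897
[ 0.51406488 -0.06752682  0.18093725] 10.55
```

The pointer measures 150.3° and the arm is away from it. The button is at about (0.514, -0.070). Descending to just above it.

servo_tool([
  [8,-1,1,0,0,0,0],
  [8,-0.5,1,0,0,0,0],
  [8,0,0,0,0,0,0],
  [8,0,0,0,0,0,0],
  [8,0,0,0,0,0,0],
  [6,0,0,0,0,0,0],
  [4,0,0,0,0,0,0],
  [0,0,0,0,0,0,0],
])

```text
t: 11.22
ee_pos: [0.5172, -0.0676, 0.1249]
tcp_rot: [[0.017, 0.814, 0.58], [0.007, 0.58, -0.814], [-1.0, 0.018, 0.004]]
ft_force: [-0.2, -1.1, -0.7]
finger_gap: 0.003
```

```bash
python3 g.py 9
```

```text
t 11.2667 p [ 0.5173 -0.0676  0.1253] F [-0.6 -0.7  0.1] tool y,z rel axis -132.2 63.7 theta face 140.2
```

View pics/s9.png

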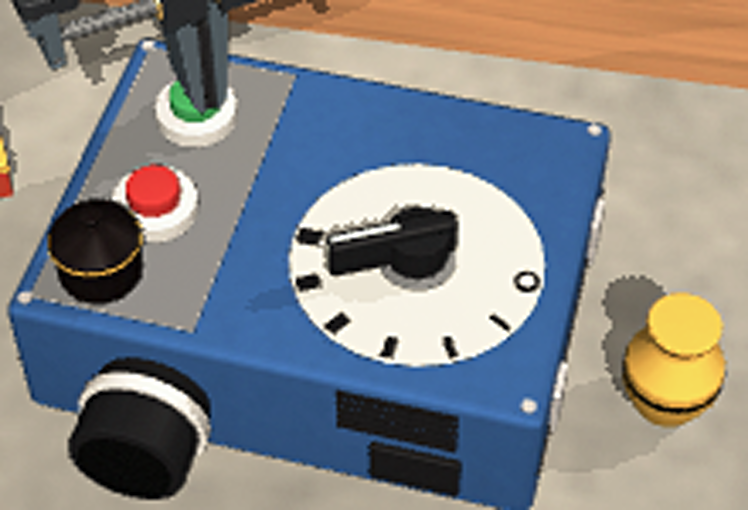

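The fingertip is over the green button but about 3-4 mm off centre towards +x/+y. I'll correct that and press.

servo_tool([
  [2,-2,0,0,0,0,0],
  [2,-2,0,0,0,0,0],
  [2,0,0,0,0,0,0],
  [2,0,0,0,0,0,0],
  [2,0,0,0,0,0,0],
  [2,0,0,0,0,0,0],
  [2,0,0,0,0,0,0],
])

```text
t: 11.85
ee_pos: [0.5146, -0.0703, 0.1116]
tcp_rot: [[0.019, 0.814, 0.58], [0.006, 0.58, -0.814], [-1.0, 0.019, 0.006]]
ft_force: [-1.9, -0.3, 5.2]
finger_gap: 0.004
```

servo_tool([
  [2,0,0,0,0,0,0],
  [2,0,0,0,0,0,0],
  [2,0,0,0,0,0,0],
])

```text
t: 12.1
ee_pos: [0.5148, -0.0704, 0.1104]
tcp_rot: [[0.022, 0.814, 0.581], [0.005, 0.581, -0.814], [-1.0, 0.021, 0.009]]
ft_force: [-17.6, 3.7, 61.0]
finger_gap: 0.005
```

The button has bottomed out: 61 N with the tip stopped at 0.110. Releasing it and lifting clear.

servo_tool([
  [-4,0,0,0,0,0,0],
  [-6,0,0,0,0,0,0],
  [-10,0,0,0,0,0,0],
  [-10,0,0,0,0,0,0],
  [-10,0,0,0,0,0,0],
  [-10,0,0,0,0,0,0],
  [-10,0,0,0,0,0,0],
  [-10,0,0,0,0,0,0],
  [0,-20,0,0,0,0,0],
  [0,-20,0,0,0,0,0],
  [0,-20,0,0,0,0,0],
  [0,0,0,0,0,0,0],
  [0,0,0,0,0,0,0],
])

```text
t: 13.18
ee_pos: [0.4645, -0.1068, 0.1838]
tcp_rot: [[0.027, 0.813, 0.582], [0.003, 0.582, -0.813], [-1.0, 0.024, 0.013]]
ft_force: [0.5, -0.3, 1.0]
finger_gap: 0.004
```

```bash
python3 g.py 10;python3 - <<'E'
from h import *
from workcell import manip
a=dict(np.load("scene1.npz"));b=manip.camera("scene")
for n,c in(("before",a),("now",b)):
    im=c["color"];H,S,V=cv2.split(cv2.cvtColor(im,cv2.COLOR_BGR2HSV))
    roi=np.zeros(H.shape,bool);roi[150:300,120:400]=1
    for k,m in(("green",(H>45)&(H<85)&(S>120)&(V>60)),("red",((H<5)|(H>174))&(S>150)&(V>80)),("yellow",(H>12)&(H<32)&(S>150)&(V>100))):
        print(n,k,[(x[0],x[1].tolist()) for x in blobs(m&roi,60)])
E
```

```text
t 13.2333 p [ 0.4645 -0.1067  0.1838] F [0.1 0.2 0.1] tool y,z rel axis -198.1 64.3 theta face 140.1
before green [(163, [226.77, 178.48])]
before red [(195, [214.48, 205.79]), (231, [155.17, 207.66])]
before yellow [(1015, [150.8, 190.47]), (753, [368.91, 253.42]), (68, [364.72, 271.4])]
now green [(163, [226.77, 178.48])]
now red [(195, [214.48, 205.79]), (231, [155.17, 207.66])]
now yellow [(1014, [150.79, 190.48]), (755, [368.89, 253.41]), (69, [364.81, 271.39])]
```

View pics/s10.png

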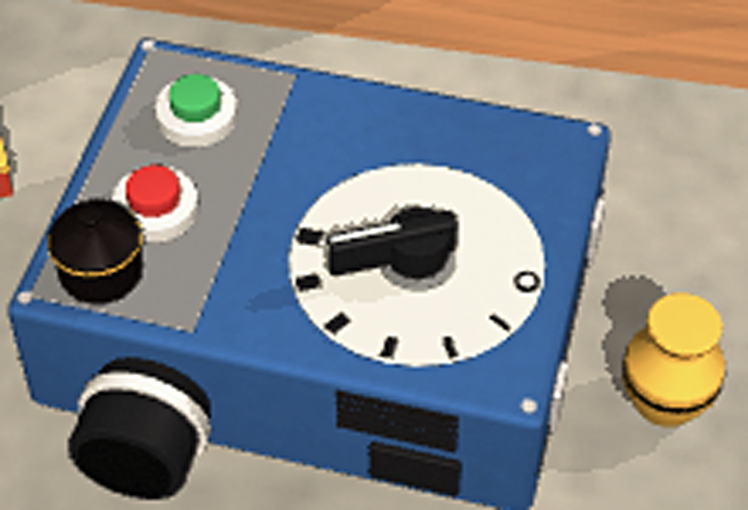

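The selector is still at speed 5, the green button is back up, and the red button, vase, pot and leaf box haven't moved. The arm is clear.

```bash
python3 -c "
from workcell import manip
print(manip.close_job())"
```

```text
the job is handed in; nothing more can be done
None
```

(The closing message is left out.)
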